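# Dispense one spacer disc and nudge it into the fence

## Robot

A 6-joint arm with a two-finger parallel gripper is mounted at the origin on the work surface. World frame = base frame: x ahead of the robot, y to its left, z up, the work surface at z = 0. Lengths are in mm, angles in rad, forces in N, time in s.
With the tool pointing down it reaches from about 325 to 1000 mm from the base axis. Payload 5.1 kg.
Tool frame: the origin (TCP) lies on the centre line of the jaws, within the pads' length; the fingertips stand 25 mm ahead of it and the grasp point (between the pads) lies 6 mm ahead of it; y points along the fingers, x is the direction in which the jaws open and shut, and the axes are right-handed (so a half turn about y gives the same grasp; the last joint's range is limited). The gripper opens to 85 mm and grips with 20 to 120 N. Pads are 22 mm wide; open, the fingers measure 114 mm over their backs; the gripper's body (76 mm by 85 mm) begins 54 mm behind the grasp point. The pads swing forward as they close: fully open they stand 13 mm farther back than shut.
Start: joints at [1.087, 0.124, 1.65, -0, 1.367, -0.083], TCP at [253.62, 598.466, 256.322] pointing down, gripper open.
Joint ranges: [-2.61, 2.61], [-1.02, 2.33], [0.03, 2.71], [-1.35, 4.49], [0.32, 2.68], [-2.91, 2.91]. Speed limits (rad/s): [2.57, 2.57, 3.14, 3.14, 3.14, 3.14].

## Interface

Orientations are given as a unit quaternion [w, x, y, z].
In Python, from bench import r, vision, finder gives the robot as it stands. The module is installed in compiled form; this text tells all that it offers.
- The arm moves only by the tool arm_command, never from a script. Its argument "plan" is a list of rows, each a list of 7 numbers: the turn, a rotation vector about the tool's x, y, z in rad, then the shift along the tool's x, y, z in cm, then the closure, from 0 (fully open) to 1 (shut). In form: [[ax, ay, az, tx, ty, tz, jaw], ...]. A call has 1 to 12 rows; each row is the pose to reach, as a shift and turn from the pose commanded when the call began, along the tool's axes at that moment; what a row does not reach only later rows make up. A row lasts 1/8 s, in which the tool goes at most 62.5 mm and 10.7 degrees, less where a joint would pass 70% of its speed; a pose out of reach is approached as far as the arm can. A call with a gripper value outside its range is refused whole. The fingers move at their own pace and stop on an object; "squeeze" is the grip in N (left out, the last holds). Time passes only in rows, so rows that repeat a pose let the fingers close. It gives the time, the measured TCP pose, the force and the opening at its end, in the units of the state.
- r.observe(): the state, without advancing time (a new reading comes with each control period).
- vision.camera(name): name is "side" or "top"; returns the picture (480x640x3 uint8, red, green, blue); there is no depth.
- vision.camera_info(name): a dict with "fovy" (degrees; the focal length in pixels is half the picture's height over the tangent of half this angle, whatever the lens; pixels are square), "cx", "cy" (the principal point, pixels), "rvec" (rotation vector, rad) and "tvec" (3), from world to camera coordinates, as OpenCV has them. Camera axes: x right, y down, z forward; pixel columns grow to the right and rows downward; lengths in mm; the calibration is good to about 2 mm. A picture is of the moment at which its call begins. camera_info takes no time and is no camera call.
- r.close_job(): hands the job in, once; it reports no verdict.
Trained networks look in the newest picture that a camera, given by its name, has taken for a name from the list of things; names that differ only in an ending like _2 or _b are one class to them, and where a whole thing is asked for, a point or a joint stands for the part that bears it (a point fixed in the world has none). Each returns a list of dicts, best first, with "p" (0 to 1); they miss things now and then, are a little off and sometimes report something else, mostly with a low value. They report only what shows in the picture. A call takes as long as a camera call. They do not tell look-alikes from the thing itself.
- finder.search_frame(camera, thing): "extent" ([left, top, width, height] in pixels, round what is visible of it).
- finder.pinpoint(camera, thing): "pixel" ([row, column] in pixels: a listed point, or the origin of a listed thing).
The state is a dict: "clock": time; "joint_positions": joint angles; "qvel": joint speeds; "joint_efforts": joint torques, N m; "tcp_pos": TCP position; "ee_rot": TCP orientation; "contact_force": force on the tool from outside, world axes, zero at the start; "moment": the same for the moment, N m; "finger_gap": finger opening in mm.
Only numpy, scipy, OpenCV 4.12 (cv2) and the standard library are available. Lean on these libraries where they do the work, as an engineer would, in place of code of your own. Each camera call takes 0.05 s, during which the arm holds its last target. There are 200 camera calls.

## Task

On the optical table, press the black cap of the spacer feeder all the way down once, so that one steel disc comes out, and let the cap spring back up. Then nudge that disc aside with the fingertips, sliding it flat along the table (do not pick it up), until it lies completely inside the low U-shaped fence. Leave the other discs in the feeder and do not disturb the other things on the table.

Things in the scene. Friction and masses are not known exactly. Their poses are not given: they have to be found in the camera images.
- feeder: Spacer feeder fixed to the table. Origin on the table under the centre of its open-topped aluminium magazine, z up, +x the way discs come out. Along its x: grey housing from -102 to -17.5 mm (48 wide, 34 high), magazine from -17.5 to +22.5 mm (46 wide, 34 high, clear front window above an 11 mm high slot), foot flange from -80 to -40 mm (76 wide, 6 high). Holds three stacked steel discs.
- plunger (a joint): Downward travel of the plunger cap in m: 0 up (at rest), 0.028 fully down. A spring pushes it back up when released (about 4 N at the top, 8 N at the bottom, plus some damping of about 15 N per m/s).
- plunger_cap (a point): Centre of the plunger cap's flat top, 60 mm behind the feeder's origin (at its x = -60, y = 0), 74 mm above the table when up and 46 mm when fully down. The cap is 34 mm across and 10 mm thick; it moves straight down.
- disc1: The bottom disc of the stack, the one that comes out: plain steel, 32 mm across, 8 mm thick, about 50 g, dark centre spot. Origin at the centre of its underside, z up. A full press pushes it out along the feeder's +x; pressed slowly it stops on the bare table with its centre about 67 mm in front of the feeder's origin, a little farther if pressed fast.
- disc2: The next disc, of the same kind, resting on disc1 at first; it must stay in the magazine, where it drops to the table when the cap comes back up. Origin at the centre of its underside. One more disc lies on it.
- fence: Low U-shaped aluminium fence fixed to the table, left or right of the discs' path and farther from the robot; its dark floor is flush with the table. Origin on the table at the middle of its open mouth; +x points into it, roughly away from the robot. Inside: 64 mm wide (y -32 to +32), 60 mm deep (x 0 to 60 at the back wall); walls 6 mm thick, 10 mm high.
- post_holder: Bystander: loose black post holder, upright, 25 mm across with a 42 mm foot, 40 mm high. Origin at the centre of its underside. It stands on the other side from the fence.
- lens_mount: Bystander: loose lens mount on a steel post with a 52 mm round foot, 128 mm high, head 50 mm wide. Origin at the centre of its underside.
- driver: Bystander: loose screwdriver about 170 mm long lying on the table along its own x. Its handle is black, towards its -x; origin near the middle, at the underside.
Mind the look-alikes: they are no part of the job. What is shaped like the feeder but purple or turquoise is not meant.

How it is judged:
By the outcome, as a careful person would: the job done as asked, in the order asked, and still so for the second after the job is handed in, with the robot touching nothing.
It also fails if it takes over 59 s, if anything falls off the work surface, if the arm or the gripper's body presses on something with over 40 N, if the wrist force passes 120 N, or if a joint passes its speed limit or range.

## Working session

There is one attempt and no reset: what is moved stays moved. The work goes in short steps, Python scripts to look and compute and a tool call to move; the robot and the scene stay as the last step left them, time stands still between calls to the robot, and variables do not carry over. Pictures are saved under pics/ and viewed, about 8 in all and at most 12, crops included, and the job is handed in when it is done.

Besides the shell and the picture viewer there is one more tool, called as name(argument=value, ...) on one line, values as JSON. arm_command: Moves the arm, as the interface text tells. Its arguments: {"type":"object","properties":{"plan":{"type":"array","items":{"type":"array","items":{"type":"number"}}},"squeeze":{"type":"number"}},"required":["plan"]}

```bash
mkdir -p pics; cat > h.py <<'E'
from bench import r, vision, finder
import numpy as np, cv2
from scipy.spatial.transform import Rotation as R
def cam(n):
    i=vision.camera_info(n); f=240/np.tan(np.radians(i["fovy"])/2)
    K=np.array([[f,0,i["cx"]],[0,f,i["cy"]],[0,0,1]]); return K,np.array(i["rvec"],float),np.array(i["tvec"],float).ravel()
def ray(n,u,v,z):
    K,rv,t=cam(n); M=R.from_rotvec(rv.ravel()).as_matrix()
    d=M.T@np.linalg.solve(K,[u,v,1]); c=-M.T@t; return c+d*(z-c[2])/d[2]
def proj(n,P):
    K,rv,t=cam(n); return cv2.projectPoints(np.array(P,float).reshape(-1,1,3),rv,t,K,None)[0].reshape(-1,2)
def snap(n,f):
    im=vision.camera(n); cv2.imwrite("pics/"+f,im[:,:,::-1]); return im
E
python3 - <<'E'
from h import *
np.set_printoptions(precision=1,suppress=True)
a=snap("top","t0.png");b=snap("side","s0.png")
for c in("top","side"):
    print(c,vision.camera_info(c))
    for t,z in(("feeder",0),("plunger_cap",74),("fence",0),("post_holder",0),("lens_mount",0),("driver",0),("disc2",8)):
        for q in finder.pinpoint(c,t)[:4]:
            v,u=q["pixel"]; print(t,round(q["p"],2),[round(u),round(v)],ray(c,u,v,z))
s=r.observe();print(s["clock"],s["tcp_pos"],s["ee_rot"],s["contact_force"])
E
```

```text
top {'fovy': 57.595385165492544, 'cx': 314.68254961260556, 'cy': 241.12305532958612, 'rvec': array([ 2. , -2.2,  0.2]), 'tvec': array([  0.9, 557.9, 788.5])}
feeder 0.96 [389, 253] [ 533. -192.    0.]
feeder 0.96 [381, 335] [ 369.6 -157.1    0. ]
feeder 0.66 [307, 274] [500.6 -19.6   0. ]
feeder 0.62 [237, 338] [384.6 127.3   0. ]
plunger_cap 0.7 [302, 308] [429.8  -6.9  74. ]
plunger_cap 0.68 [241, 372] [323.2 110.4  74. ]
plunger_cap 0.6 [389, 371] [ 306.9 -155.    74. ]
plunger_cap 0.58 [403, 283] [ 461.3 -198.2   74. ]
fence 0.93 [230, 228] [610.  133.7   0. ]
fence 0.33 [163, 323] [424.7 274.1   0. ]
post_holder 0.52 [373, 214] [ 617.8 -166.2    0. ]
lens_mount 0.9 [162, 322] [425.  275.5   0. ]
driver 0.81 [453, 269] [ 490.9 -318.9    0. ]
side {'fovy': 54.053085554902644, 'cx': 326.32318963424115, 'cy': 239.40860869436702, 'rvec': array([ 2.1, -0.5,  0.3]), 'tvec': array([-492.3,  183.2,  611. ])}
feeder 0.92 [297, 276] [498.1 -16.2   0. ]
feeder 0.91 [414, 248] [726.8 -44.3   0. ]
feeder 0.81 [205, 254] [381.7 130.1   0. ]
feeder 0.78 [258, 354] [ 369.3 -155.9    0. ]
plunger_cap 0.95 [335, 305] [ 469.4 -194.8   74. ]
plunger_cap 0.79 [386, 215] [671.9 -24.   74. ]
plunger_cap 0.75 [166, 228] [322.6 124.6  74. ]
plunger_cap 0.74 [259, 248] [435.3 -12.2  74. ]
fence 0.72 [316, 222] [614.5 133.    0. ]
post_holder 0.77 [405, 301] [ 615.3 -163.5   -0. ]
lens_mount 0.74 [293, 279] [487.  -22.2  -0. ]
lens_mount 0.71 [204, 215] [422.6 277.3   0. ]
driver 0.78 [404, 406] [ 490.7 -323.7    0. ]
0.8 [253.6 598.5 256.4] [ 0.6 -0.6 -0.4  0.4] [-0.   0.2  0. ]
```

View pics/t0.png

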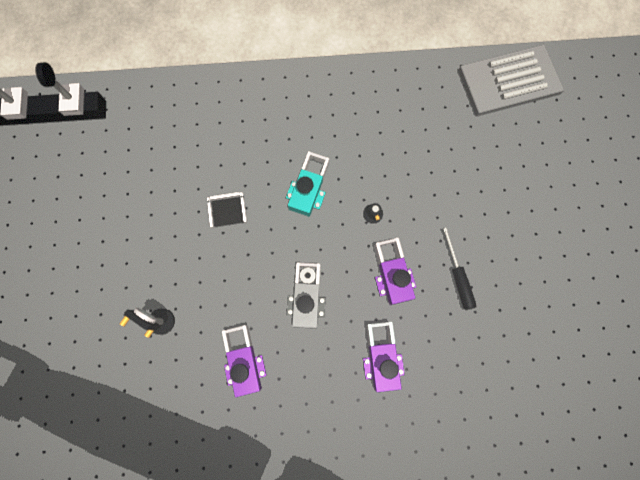

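View pics/s0.png

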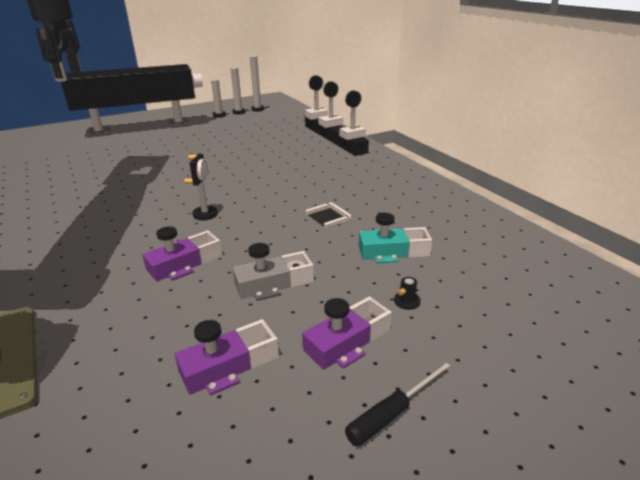

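Candidates for the feeder in the top view are the grey one at (307,274), purple ones at (389,253), (381,335) and (237,338), and a turquoise one at (313,170). I choose the grey one, which is the only one with discs visible. The fence is at (228,210). Next I check the fit with a model overlay.

```bash
cat >> h.py <<'E'
def T(o,yaw,P):
    P=np.array(P,float); c,s=np.cos(yaw),np.sin(yaw)
    return np.c_[o[0]+c*P[:,0]-s*P[:,1],o[1]+s*P[:,0]+c*P[:,1],P[:,2]]
def box(x0,x1,w,z): return [[x0,-w,z],[x1,-w,z],[x1,w,z],[x0,w,z]]
def circ(x,y,rad,z): return [[x+rad*np.cos(a),y+rad*np.sin(a),z] for a in np.linspace(0,6.283,25)]
def crop(n,im,u0,v0,w,k,models,f):
    h=w
    c=cv2.resize(im[v0:v0+h,u0:u0+w,::-1],None,fx=k,fy=k,interpolation=cv2.INTER_CUBIC)
    for o,yaw,P,col in models:
        p=((proj(n,T(o,yaw,P))-[u0,v0]+.5)*k*8).astype(np.int32)
        cv2.polylines(c,[p],True,col,1,cv2.LINE_AA,3)
    return c
E
cat > ov.py <<'E'
from h import *
import sys
fo=eval(sys.argv[1]); ff=eval(sys.argv[2])
m=[(fo[:2],fo[2],box(-102,-17.5,24,34),(0,255,0)),(fo[:2],fo[2],box(-17.5,22.5,23,34),(0,255,255)),(fo[:2],fo[2],circ(-60,0,17,74),(0,0,255)),
(ff[:2],ff[2],[[0,-38,10],[66,-38,10],[66,38,10],[0,38,10],[0,32,10],[60,32,10],[60,-32,10],[0,-32,10]],(255,0,255))]
a=cv2.imread("pics/t0.png")[:,:,::-1];b=cv2.imread("pics/s0.png")[:,:,::-1]
cv2.imwrite("pics/"+sys.argv[3],np.hstack([crop("top",a,195,185,140,2.857,m,0),crop("side",b,220,190,140,2.857,m,0)]))
E
python3 - <<'E'
from h import *
np.set_printoptions(precision=1,suppress=True)
for p,z in(((295,264),34),((320,264),34),((292,326),34),((317,327),34),((207,196),10),((243,194),10),((211,227),10),((246,224),10)): print(p,ray("top",*p,z))
print(ray("top",305,303,74),ray("side",259,250,74))
E
python3 ov.py "(499,-18,-0.11)" "(612,133,0.1)" o1.png
```

```text
(295, 264) [518.3   2.5  34. ]
(320, 264) [514.8 -46.7  34. ]
(292, 326) [398.9  15.7  34. ]
(317, 327) [393.5 -31.9  34. ]
(207, 196) [679.4 178.5  10. ]
(243, 194) [678.3 103.   10. ]
(211, 227) [611.8 171.6  10. ]
(246, 224) [613.   99.2  10. ]
[438.  -12.8  74. ] [433. -19.  74.]
```

View pics/o1.png

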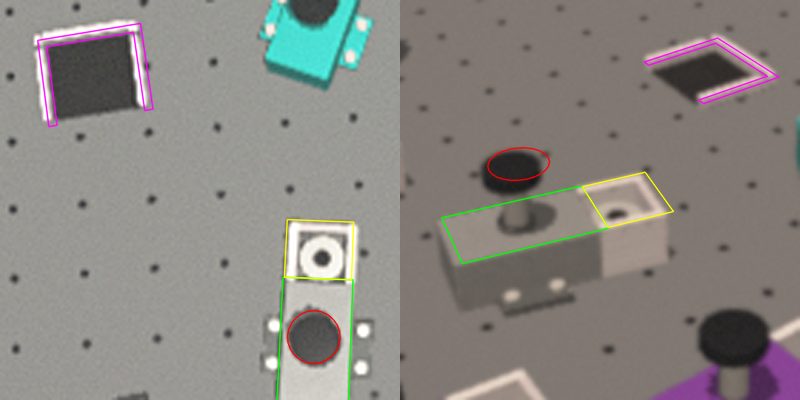

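The crop confirms the grey feeder with discs. The top overlay fits at cap (315,337) and magazine (320,250) in crop pixels. The side overlay is within about 2 px. The fence fits to a few mm. Next I work out the moves.

```bash
cat >> h.py <<'E'
def go(p,yawx,s=None):
    "shift cm / rotvec in tool axes to TCP p, tool y down, tool x at world angle yawx"
    s=s or r.observe(); q=np.array(s["ee_rot"]); M=R.from_quat(q[[1,2,3,0]])
    x=np.array([np.cos(yawx),np.sin(yawx),0]); y=np.array([0,0,-1.]); G=R.from_matrix(np.c_[x,y,np.cross(x,y)])
    np.set_printoptions(precision=3,suppress=True)
    print("turn",(M.inv()*G).as_rotvec(),"shift",M.inv().apply(np.array(p)-s["tcp_pos"])/10)
E
python3 - <<'E'
from h import *
s=r.observe();q=np.array(s["ee_rot"]);np.set_printoptions(precision=3,suppress=True)
print(R.from_quat(q[[1,2,3,0]]).as_matrix(),s["finger_gap"])
for y in(0,np.pi): go([438,-13,200],y)
E
```

```text
[[ 0.39  -0.    -0.921]
 [ 0.921  0.     0.39 ]
 [ 0.    -1.     0.   ]] 85.3728930157945
turn [-0.    1.17  0.  ] shift [-49.107   5.633 -40.835]
turn [ 0.    -1.972  0.   ] shift [-49.107   5.633 -40.835]
```

arm_command(plan=[[0,1.17,0,-49.1,0,-40.8,1],[0,1.17,0,-49.1,0,-40.8,1],[0,1.17,0,-49.1,0,-40.8,1],[0,1.17,0,-49.1,0,-40.8,1],[0,1.17,0,-49.1,0,-40.8,1],[0,1.17,0,-49.1,0,-40.8,1],[0,1.17,0,-49.1,0,-40.8,1],[0,1.17,0,-49.1,0,-40.8,1],[0,1.17,0,-49.1,0,-40.8,1],[0,1.17,0,-49.1,0,-40.8,1],[0,1.17,0,-49.1,0,-40.8,1],[0,1.17,0,-49.1,0,-40.8,1]])

```text
clock: 2.3
tcp_pos: [437.7, -13.1, 256.3]
ee_rot: [0.707, -0.707, 0.001, -0.001]
contact_force: [0.2, 0.2, 0.3]
finger_gap: 0.2
```

```bash
python3 -c "
from h import *
s=r.observe();print(s['clock'],s['tcp_pos'],s['contact_force'],s['finger_gap']);go([437,-12,125],0)"
```

```text
2.3 [437.7127167  -13.12869707 256.27862653] [0.15724819 0.17001969 0.28463642] 0.2430422962463297
turn [-0.001 -0.002 -0.   ] shift [-0.066 13.128  0.105]
```

arm_command(plan=[[0,0,0,0,5,0.1,1],[0,0,0,0,10,0.1,1],[0,0,0,0,13.1,0.1,1],[0,0,0,0,13.1,0.1,1]])

```text
clock: 2.8
tcp_pos: [435.3, -9.8, 122.6]
ee_rot: [0.708, -0.707, 0.001, 0.003]
contact_force: [0.2, -0.0, -0.3]
finger_gap: -0.0
```

```bash
python3 -c "
from h import *
a=snap('top','t1.png');b=snap('side','s1.png')
m=[((499,-18),-.11,circ(-60,0,17,74),(0,0,255))]
cv2.imwrite('pics/o2.png',np.hstack([crop('top',a,230,215,140,2.857,m,0),crop('side',b,200,150,140,2.857,m,0)]))"
```

```text
(no output)
```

View pics/o2.png

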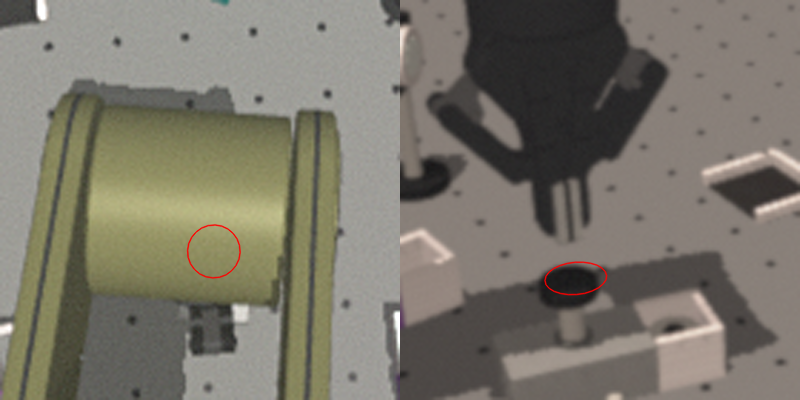

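The fingertips (568,243 in the side crop) hang right above the cap (571,285), and the gap looks like the expected 24 mm. Next I descend close to the cap.

arm_command(plan=[[0,0,0,0,1,0,1],[0,0,0,0,2,0,1],[0,0,0,0,2,0,1],[0,0,0,0,2,0,1]])

```text
clock: 3.4
tcp_pos: [437.8, -11.9, 105.4]
ee_rot: [0.707, -0.707, 0.0, -0.0]
contact_force: [0.3, 0.3, 0.1]
finger_gap: -0.3
```

```bash
python3 -c "
from h import *
s=r.observe();print(s['clock'],s['contact_force']);go([437,-12,71],0)"
```

```text
3.4 [0.30642091 0.25508828 0.09394119]
turn [-0. -0.  0.] shift [-0.081  3.442 -0.011]
```

arm_command(plan=[[0,0,0,0,0.3,0,1],[0,0,0,0,0.6,0,1],[0,0,0,0,0.9,0,1],[0,0,0,0,1.2,0,1],[0,0,0,0,1.5,0,1],[0,0,0,0,1.8,0,1],[0,0,0,0,2.1,0,1],[0,0,0,0,2.4,0,1],[0,0,0,0,2.7,0,1],[0,0,0,0,2.9,0,1],[0,0,0,0,3.1,0,1],[0,0,0,0,3.1,0,1]])

```text
clock: 4.9
tcp_pos: [438.0, -11.9, 75.2]
ee_rot: [-0.707, 0.707, -0.0, -0.0]
contact_force: [-3.5, 0.1, 6.2]
finger_gap: -0.2
```

arm_command(plan=[[0,0,0,0,0.2,0,1],[0,0,0,0,0.35,0,1],[0,0,0,0,0.45,0,1],[0,0,0,0,0.5,0,1],[0,0,0,0,0.5,0,1]])

```text
clock: 5.52
tcp_pos: [438.1, -11.9, 71.0]
ee_rot: [-0.707, 0.707, -0.0, -0.0]
contact_force: [-6.2, -0.2, 12.8]
finger_gap: 0.0
```

arm_command(plan=[[0,0,0,0,0.1,0,1],[0,0,0,0,0.15,0,1],[0,0,0,0,0.15,0,1]])

```text
clock: 5.9
tcp_pos: [438.3, -11.9, 70.9]
ee_rot: [-0.707, 0.707, -0.001, -0.001]
contact_force: [-11.4, 0.8, 23.6]
finger_gap: -0.0
```

The cap is on its hard stop: z stays at 71 while the force rises. Now I release it by going up, slowly at first.

arm_command(plan=[[0,0,0,0,-0.5,0,1],[0,0,0,0,-1,0,1],[0,0,0,0,-1.6,0,1],[0,0,0,0,-2.2,0,1],[0,0,0,0,-2.8,0,1],[0,0,0,0,-3.4,0,1],[0,0,0,0,-5,0,1],[0,0,0,0,-8,-4,1],[0,0,0,0,-8,-10,1],[0,0,0,0,-8,-15,1],[0,0,0,0,-8,-15,1],[0,0,0,0,-8,-15,1]])

```text
clock: 7.4
tcp_pos: [437.5, -161.6, 148.0]
ee_rot: [0.707, -0.707, 0.0, -0.0]
contact_force: [0.6, -0.8, -0.1]
finger_gap: 0.1
```

```bash
python3 -c "
from h import *
a=snap('top','t2.png');b=snap('side','s2.png')
np.set_printoptions(precision=1,suppress=True)
for c in('top','side'):
  for t,z in(('disc1',0),('disc2',0),('plunger_cap',74),('fence',0)):
    for q in finder.pinpoint(c,t)[:4]:
      v,u=q['pixel'];print(c,t,round(q['p'],2),[round(u),round(v)],ray(c,u,v,z))
d=(567,-26)
m=[((499,-18),-.11,circ(-60,0,17,74),(0,0,255)),((499,-18),-.11,circ(67,0,16,8),(0,255,0)),
((613,135),.06,box(0,60,32,0),(255,0,255))]
cv2.imwrite('pics/o3.png',np.hstack([crop('top',a,195,180,140,2.857,m,0),crop('side',b,220,170,140,2.857,m,0)]))"
```

```text
top disc1 0.58 [306, 248] [555.8 -22.1   0. ]
top disc2 0.58 [306, 248] [555.8 -22.1   0. ]
top plunger_cap 0.78 [306, 302] [439.1 -14.7  74. ]
top plunger_cap 0.64 [239, 372] [325.1 113.2  74. ]
top plunger_cap 0.63 [305, 186] [664.5 -28.7  74. ]
top fence 0.63 [230, 227] [612.1 133.4   0. ]
side disc1 0.77 [332, 267] [562.  -22.7   0. ]
side disc2 0.77 [332, 267] [562.  -22.7   0. ]
side plunger_cap 0.84 [336, 304] [ 471.1 -194.2   74. ]
side plunger_cap 0.77 [386, 218] [666.5 -30.7  74. ]
side plunger_cap 0.77 [161, 230] [314.  122.1  74. ]
side plunger_cap 0.75 [210, 327] [ 311.9 -155.5   74. ]
side fence 0.61 [403, 303] [ 609.4 -165.6   -0. ]
```

View pics/o3.png

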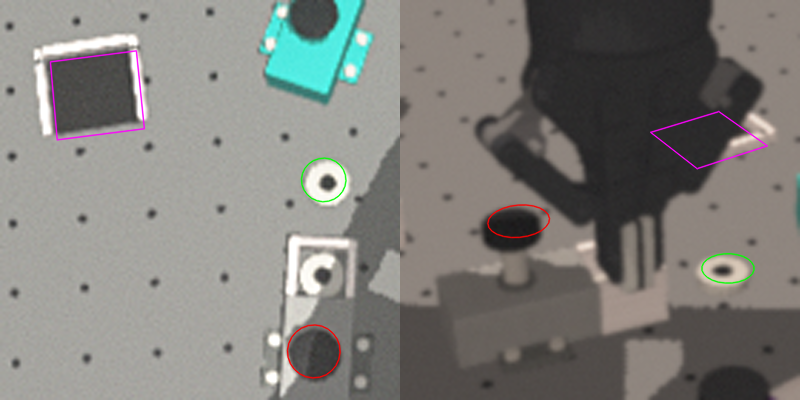

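Disc 1 is out at about (565,-26), drawn circle (324,179) against disc (326,182) in the crop. The cap is up and disc 2 is in the magazine. Next I approach from the -y side with the fingers slightly apart, which gives a two-point push.

arm_command(plan=[[0,0,0,4,0,3,0.88],[0,0,0,9,0,6,0.88],[0,0,0,12.75,0,8.6,0.88],[0,0,0,12.75,4,8.6,0.88],[0,0,0,12.75,8,8.6,0.88],[0,0,0,12.75,10.5,8.6,0.88],[0,0,0,12.75,11,8.6,0.88],[0,0,0,12.75,11,8.6,0.88],[0,0,0,12.75,11,8.6,0.88]])

```text
clock: 9.02
tcp_pos: [566.5, -76.1, 39.5]
ee_rot: [-0.707, 0.707, 0.001, 0.001]
contact_force: [0.3, 0.3, 0.2]
finger_gap: 10.6
```

```bash
python3 -c "
from h import *
s=r.observe();print(s['contact_force'],s['finger_gap']);go([565,-75,28],0)"
```

```text
[0.31585913 0.33840461 0.24916022] 10.571104714046102
turn [ 0.001 -0.     0.003] shift [-0.149  1.154  0.111]
```

arm_command(plan=[[0,0,0,-0.1,0.5,0,0.88],[0,0,0,-0.1,0.9,0,0.88],[0,0,0,-0.1,1.1,0,0.88],[0,0,0,-0.1,1.1,0.2,0.88],[0,0,0,-0.1,1.1,0.2,0.88]])

```text
clock: 9.65
tcp_pos: [564.2, -73.7, 26.8]
ee_rot: [0.707, -0.707, -0.0, 0.0]
contact_force: [0.5, 0.5, -0.4]
finger_gap: 10.5
```

```bash
python3 -c "
from h import *
a=snap('top','t3.png');b=snap('side','s3.png')
m=[]
cv2.imwrite('pics/o4.png',np.hstack([crop('top',a,230,180,140,2.857,m,0),crop('side',b,270,190,140,2.857,m,0)]))"
```

```text
(no output)
```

View pics/o4.png

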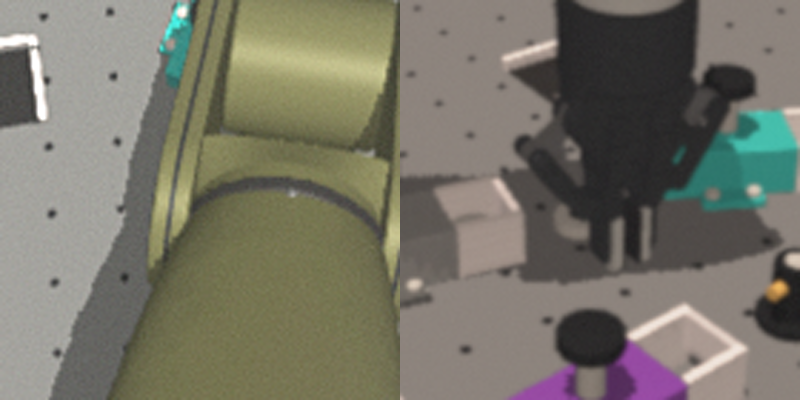

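The fingers are just above the table at crop (620,265), with the disc behind them at (575,220). The knuckles are higher than the turquoise cap and clear of it. Now I push toward +y.

arm_command(plan=[[0,0,0,0.1,0,0.6,0.88],[0,0,0,0.1,0,1.2,0.88],[0,0,0,0.1,0,1.8,0.88],[0,0,0,0.1,0,2.4,0.88],[0,0,0,0.1,0,3.2,0.88],[0,0,0,0.1,0,4,0.88],[0,0,0,0.1,0,4.8,0.88],[0,0,0,0.1,0,5.6,0.88],[0,0,0,0.1,0,6.4,0.88],[0,0,0,0.1,0,7.2,0.88],[0,0,0,0.1,0,8,0.88],[0,0,0,0.1,0,8.8,0.88]])

```text
clock: 11.25
tcp_pos: [565.2, 14.7, 26.8]
ee_rot: [-0.707, 0.707, -0.0, 0.0]
contact_force: [0.4, 0.1, -0.0]
finger_gap: 10.4
```

```bash
python3 -c "
from h import *
a=snap('top','t4.png');b=snap('side','s4.png')
np.set_printoptions(precision=1,suppress=True)
for c in('top','side'):
    for q in finder.pinpoint(c,'disc1')[:3]:
      v,u=q['pixel'];print(c,round(q['p'],2),[round(u),round(v)],ray(c,u,v,0))
s=r.observe();print(s['tcp_pos'],s['contact_force'])
cv2.imwrite('pics/o5.png',np.hstack([crop('top',a,200,160,140,2.857,[],0),crop('side',b,250,170,140,2.857,[],0)]))"
```

```text
side 0.56 [312, 250] [558.2  43.2   0. ]
[565.2  14.4  26.8] [0.7 0.1 0.3]
```

View pics/o5.png

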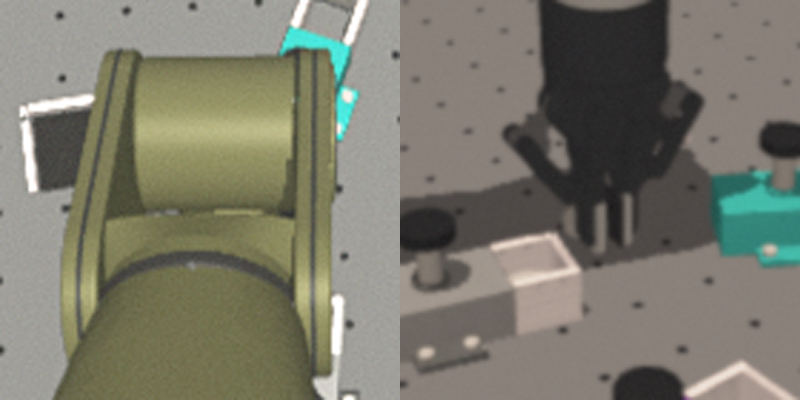

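The disc is being pushed along: the side view detects it at (312,250), giving y≈43 where I expected 41. I continue, then back off and lift.

arm_command(plan=[[0,0,0,0,0,0.8,0.88],[0,0,0,0,0,1.6,0.88],[0,0,0,0,0,2.4,0.88],[0,0,0,0,0,3.2,0.88],[0,0,0,0,0,4,0.88],[0,0,0,0,0,4.8,0.88],[0,0,0,0,0,5.6,0.88],[0,0,0,0,0,6.4,0.88],[0,0,0,0,0,7.2,0.88],[0,0,0,0,0,8,0.88],[0,0,0,0,0,8.8,0.88],[0,0,0,0,0,9.3,0.88]])

```text
clock: 12.95
tcp_pos: [565.2, 107.7, 26.8]
ee_rot: [-0.707, 0.707, 0.0, -0.0]
contact_force: [0.1, 0.4, 0.5]
finger_gap: 10.5
```

arm_command(plan=[[0,0,0,0,0,0.2,0.88],[0,0,0,0,0,0.2,0.88],[0,0,0,0,0,-2,0.88],[0,0,0,0,0,-4,0.88],[0,0,0,0,-5,-5,0.88],[0,-0.18,0,-5,-10,-5,0.88],[0,-0.36,0,-10,-12,-5,0.88],[0,-0.54,0,-14,-12,-5,0.88],[0,-0.72,0,-14,-12,-5,0.88],[0,-0.9,0,-14,-12,-5,0.88],[0,-1.08,0,-14,-12,-5,0.88],[0,-1.26,0,-14,-12,-5,0.88]])

```text
clock: 14.45
tcp_pos: [425.1, 56.6, 146.9]
ee_rot: [-0.57, 0.57, 0.418, -0.418]
contact_force: [0.7, 0.3, 0.6]
finger_gap: 10.3
```

```bash
python3 -c "
from h import *
a=snap('top','t5.png');b=snap('side','s5.png')
np.set_printoptions(precision=1,suppress=True)
for c in('top','side'):
    for q in finder.pinpoint(c,'disc1')[:3]:
      v,u=q['pixel'];print(c,round(q['p'],2),[round(u),round(v)],ray(c,u,v,0))
s=r.observe();print(s['tcp_pos'],s['contact_force']);go([525,134,110],1.5708)
m=[((565,136),0,circ(0,0,16,8),(0,255,0)),((616,136),.08,box(0,60,32,0),(255,0,255))]
cv2.imwrite('pics/o6.png',np.hstack([crop('top',a,180,160,140,2.857,m,0),crop('side',b,240,170,140,2.857,m,0)]))"
```

```text
top 0.76 [228, 249] [565.7 140.9   0. ]
side 0.42 [290, 228] [558.4 138.6   0. ]
[425.2  56.8 146.8] [-0.4  0.9 -0.1]
turn [ 0.    -0.314  0.   ] shift [10.424  3.682 -7.107]
```

View pics/o6.png

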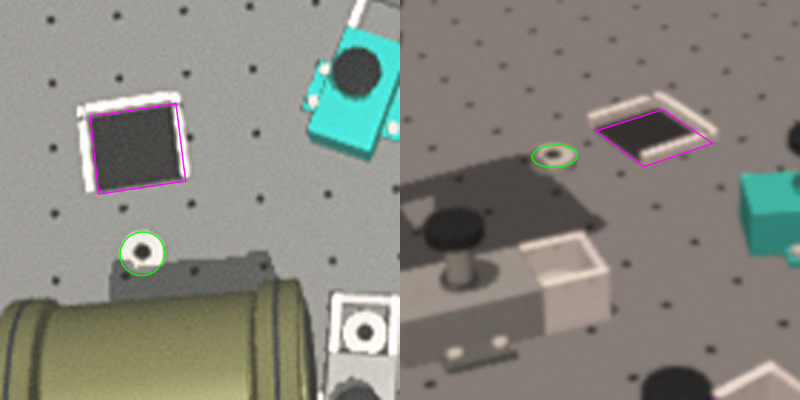

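The disc sits at about (565,136), with the overlay circle on it in both views at crop (142,253) and (555,156). It is lined up with the fence mouth, y≈136. Next I turn the tool and come down behind it.

arm_command(plan=[[0,-0.15,0,4,1,-3,0.88],[0,-0.314,0,8,2,-5,0.88],[0,-0.314,0,10.6,3.7,-7.05,0.88],[0,-0.314,0,10.6,6,-7.05,0.88],[0,-0.314,0,10.6,9,-7.05,0.88],[0,-0.314,0,10.6,11,-7.05,0.88],[0,-0.314,0,10.6,11,-7.05,0.88],[0,-0.314,0,10.6,11,-7.05,0.88]])

```text
clock: 15.65
tcp_pos: [525.4, 136.5, 37.7]
ee_rot: [-0.499, 0.5, 0.501, -0.5]
contact_force: [-0.4, -0.2, 0.2]
finger_gap: 10.5
```

```bash
python3 -c "
from h import *
s=r.observe();print(s['contact_force'],s['finger_gap']);go([525,136,27],1.5708)"
```

```text
[-0.36839429 -0.22043197  0.24183339] 10.462710850689632
turn [0.001 0.002 0.   ] shift [-0.054  1.066  0.044]
```

arm_command(plan=[[0,0,0,0,0.5,0,0.88],[0,0,0,0,0.9,0,0.88],[0,0,0,0,1.05,0,0.88],[0,0,0,0,1.05,0,0.88],[0,0,0,0,1.05,-0.6,0.88],[0,0,0,0,1.05,-1.2,0.88],[0,0,0,0,1.05,-1.8,0.88],[0,0,0,0,1.05,-2.5,0.88],[0,0,0,0.05,1.05,-3.2,0.88],[0,0,0,0.1,1.05,-3.9,0.88],[0,0,0,0.1,1.05,-4.6,0.88],[0,0,0,0.1,1.05,-5.3,0.88]])

```text
clock: 17.15
tcp_pos: [578.2, 137.8, 26.3]
ee_rot: [0.499, -0.499, -0.501, 0.501]
contact_force: [-0.2, -0.5, 0.3]
finger_gap: 10.0
```

```bash
python3 -c "
from h import *
a=snap('top','t6.png');b=snap('side','s6.png')
s=r.observe();print(s['contact_force'],s['tcp_pos']);go([620,139,27],1.5708)
x,y=s['tcp_pos'][:2]
m=[((x+26,y),0,circ(0,0,16,8),(0,255,0)),((616,136),.08,box(0,60,32,0),(255,0,255))]
cv2.imwrite('pics/o7.png',np.hstack([crop('top',a,180,160,140,2.857,m,0),crop('side',b,240,170,140,2.857,m,0)]))"
```

```text
[ 0.29749891 -0.16638472  0.56439103] [578.72368657 137.76719845  26.5236491 ]
turn [0.001 0.003 0.   ] shift [ 0.11  -0.043 -4.128]
```

View pics/o7.png

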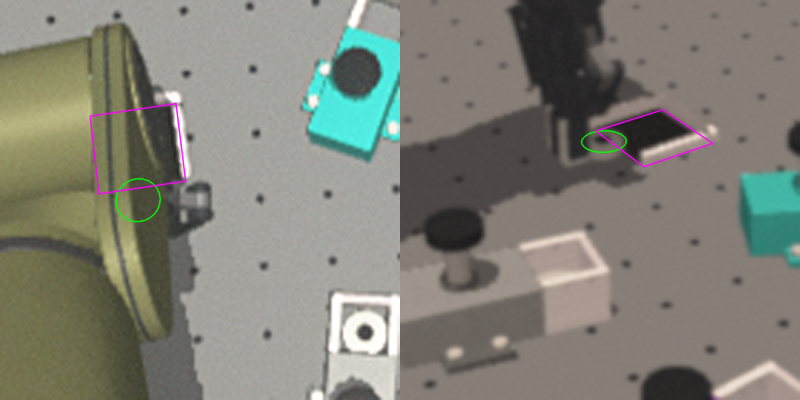

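The disc is hidden in shadow and behind the fingers, as expected at about crop (600,140). Forces are nil. I push on to a depth of about 32 mm, then withdraw.

arm_command(plan=[[0,0,0,0,0,-0.6,0.88],[0,0,0,0,0,-1.2,0.88],[0,0,0,0.05,0,-1.8,0.88],[0,0,0,0.05,0,-2.4,0.88],[0,0,0,0.1,0,-3,0.88],[0,0,0,0.1,0,-3.6,0.88],[0,0,0,0.1,0,-4.1,0.88],[0,0,0,0.1,0,-4.3,0.88],[0,0,0,0.1,0,-4.3,0.88]])

```text
clock: 18.38
tcp_pos: [620.9, 138.8, 26.3]
ee_rot: [-0.499, 0.499, 0.501, -0.501]
contact_force: [-0.3, -0.3, 0.7]
finger_gap: 10.2
```

arm_command(plan=[[0,0,0,0,0,1,0.88],[0,0,0,0,0,3,0.88],[0,0,0,0,0,5,0.88],[0,0,0,0,-4,5,0.88],[0,0,0,0,-8,5,0.88],[0,0,0,0,-12,10,0.88],[0,0,0,0,-12,15,0.88],[0,0,0,0,-12,20,0.88],[0,0,0,0,-12,20,0.88],[0,0,0,0,-12,20,0.88]])

```text
clock: 19.62
tcp_pos: [420.8, 138.3, 146.6]
ee_rot: [-0.499, 0.499, 0.501, -0.5]
contact_force: [0.4, 0.1, 1.1]
finger_gap: 10.1
```

```bash
python3 -c "
from h import *
a=snap('top','t7.png');b=snap('side','s7.png')
np.set_printoptions(precision=1,suppress=True)
for c in('top','side'):
  for t in('disc1','post_holder','lens_mount','driver'):
    for q in finder.pinpoint(c,t)[:2]:
      v,u=q['pixel'];print(c,t,round(q['p'],2),[round(u),round(v)],ray(c,u,v,0))
s=r.observe();print(s['contact_force'],s['tcp_pos'])
m=[((616,136),.08,box(0,60,32,0),(255,0,255))]
cv2.imwrite('pics/o8.png',np.hstack([crop('top',a,180,160,140,2.857,m,0),crop('side',b,240,170,140,2.857,[],0)]))"
```

```text
top disc1 0.7 [226, 213] [642.  141.3   0. ]
top post_holder 0.63 [308, 275] [498.6 -21.7   0. ]
top post_holder 0.62 [373, 216] [ 614.5 -166.3    0. ]
top driver 0.96 [455, 272] [ 484.1 -321.4    0. ]
side disc1 0.49 [326, 216] [646.1 146.6   0. ]
side post_holder 0.73 [406, 302] [ 614.1 -166.1    0. ]
side lens_mount 0.76 [204, 214] [425.5 282.9   0. ]
side driver 0.81 [403, 404] [ 491.1 -321.2    0. ]
[ 0.4  0.1 -0.3] [421.  138.2 146.2]
```

View pics/o8.png

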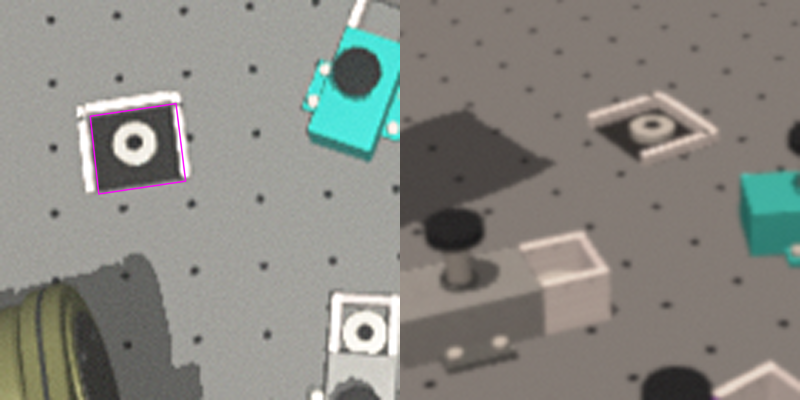

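The disc lies in the middle of the fence, at crop (134,143) in the top view and (653,127) in the side view. The cap is up, disc 2 is in the magazine, and the bystanders haven't moved. I hand the job in.

```bash
python3 -c "
from h import *
print(r.close_job())"
```

```text
the job is handed in; nothing more can be done
None
```

The disc is out and lies flat in the middle of the fence, completely inside it. I handed the job in at about 20 s on the robot's clock.

- **Press:** I pressed the grey feeder's cap once onto its hard stop. The height held at 71 mm while the vertical force rose to about 24 N. After release the cap sprang back up and one disc had come out.
- **Push:** I slid the disc first sideways, then into the fence mouth, with two slightly parted fingertips. The force readings at the end of each push step stayed below 1 N.
- **Last checks:** Both cameras show the disc about 26–30 mm deep in the fence, roughly 10 mm or more clear of every edge. The next disc is in the magazine and the arm touches nothing.
- **Bystanders:** The post holder, lens mount and driver read within about 7 mm of where they started, which is within the detection scatter.
- **Disagreements:**
  - The two cameras differed by about 4–7 mm on the disc and the cap, slightly more than the stated calibration error.
  - The last top view did not detect the lens mount, so only the side view confirms it.

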